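# Sort a carver's bench: gouge to the tool tray, offcuts to their bays

## Robot

A 6-joint arm with a two-finger parallel gripper is mounted at the origin on the work surface. World frame = base frame: x ahead of the robot, y to its left, z up, the work surface at z = 0. Lengths are in m, angles in rad, forces in N, time in s.
With the tool pointing down it reaches from about 0.325 to 0.775 m from the base axis. Payload 9.3 kg.
Tool frame: the origin (TCP) lies between the finger pads; the fingertips stand 25 mm ahead of it and the grasp point (between the pads) lies 6 mm ahead of it; z points along the fingers, y is the line along which they close (so a half turn about z gives the same grasp; the last joint's range is limited). The gripper opens to 85 mm and grips with 20 to 120 N. Pads are 22 mm wide; open, the fingers measure 114 mm over their backs; the gripper's body (76 mm by 85 mm) begins 54 mm behind the grasp point. The pads swing forward as they close: fully open they stand 13 mm farther back than shut.
Start: joints at [1.075, 0.259, 0.021, 1.334, 0, 1.418], TCP at [0.185, 0.518, 0.256] pointing down, gripper open.
Joint ranges: [-3.04, 3.04], [-0.91, 1.82], [-1.04, 1.36], [-1.92, 1.95], [-1.52, 1.45], [-3.14, 3.14]. Speed limits (rad/s): [2.22, 2.22, 2.79, 3.14, 3.14, 3.14].

## Interface

Orientations are given as a rotation vector (axis times angle).
In Python, from rig import arm gives the robot as it stands.
- The arm moves only by the tool apply_moves, never from a script. Its argument "targets" is a list that holds one entry, the list of rows, each a list of 6 numbers: the shift along the tool's x, y, z in m, then the turn, a rotation vector about the tool's x, y, z in rad. A call has 1 to 10 rows; each row shifts and turns the commanded pose from where the row before left it, along the tool's axes as they then stand; what a row does not reach is not made up. A row lasts 1/10 s, in which the tool goes at most 50 mm and 8.59 degrees, less where a joint would pass 70% of its speed; a pose out of reach is approached as far as the arm can. A call is refused whole if a number of a shift passes 0.05 or a number of a turn 0.15, either way. A call with a gripper value outside its range is refused whole. "jaw" is the opening, from 0 (shut) to 1 (fully open), set as the call begins (left out, the last holds). The fingers move at their own pace and stop on an object; "newtons" is the grip in N (left out, the last holds). Time passes only in rows, so rows that do not move let the fingers close. It gives the time, the measured TCP pose, the force, the opening and the grip force at its end, in the units of the state.
- arm.get_obs(): the state, without advancing time (a new reading comes with each control period).
- arm.snapshot(name): name is "scene" or "top"; returns the picture (420x560x3 uint8, blue, green, red); there is no depth.
- arm.camera_model(name): a dict with "fx", "fy", "cx", "cy" (pixels), "rvec" (rotation vector, rad) and "tvec" (3), from world to camera coordinates, as OpenCV has them. Camera axes: x right, y down, z forward; pixel columns grow to the right and rows downward; lengths in m; the calibration is good to about 2 mm. A picture is of the moment at which its call begins. camera_model takes no time and is no camera call.
- arm.close_job(): hands the job in; it is judged then, once.
Trained networks look in the newest picture that a camera, given by its name, has taken for a name from the list of things; names that differ only in an ending like _2 or _b are one class to them, and where a whole thing is asked for, a point or a joint stands for the part that bears it (a point fixed in the world has none). Each returns a list of dicts, best first, with "confidence" (0 to 1); they miss things now and then, are a little off and sometimes report something else, mostly with a low value. They report only what shows in the picture. A call takes as long as a camera call.
- arm.recognise(camera, thing): "location" ([x, y, z] in m, in world coordinates, good to about 4 mm: the middle of the surface that is visible of it).
- arm.regions_of(camera, thing): "pixels" (420x560 bool, what is visible of it).
The state is a dict: "time": time; "joint_pos": joint angles; "joint_velocities": joint speeds; "joint_torque": joint torques, N m; "tool_pos": TCP position; "eef_rot": TCP orientation; "wrist_force": force on the tool from outside, world axes, zero at the start; "moment": the same for the moment, N m; "grip_width": opening from 0.0 (shut) to 1.0 (fully open); "gripper_force": force on a finger pad.
Only numpy, scipy, OpenCV 4.12 (cv2) and the standard library are available. Lean on these libraries where they do the work, as an engineer would, in place of code of your own. Each camera call takes 0.05 s, during which the arm holds its last target. There are 200 camera calls.

## Task

Clear the carving bench by type: lay the yellow-handled gouge that was left on the dark offcut into the green tool tray without dropping it or letting it fall onto the bench, and slide each wood offcut along the bench, without lifting it, fully into the open-fronted grey bay whose round log sample matches its wood (dark with dark, pale with pale). Leave the mallet, the mug and the glue bottle where they are.

Things in the scene. Friction and masses are not known exactly. Their poses are not given: they have to be found in the camera images.
- offcut_dark: Sawn block of dark brown wood, 90 (x) x 105 (y) x 40 (z) mm, about 0.3 kg, lying on the bench; too wide to grip. Origin: centre of its underside; z up. At the start the gouge lies across its top.
- offcut_pale: The same block in pale wood, 90 (x) x 105 (y) x 40 (z) mm, about 0.3 kg; origin: centre of its underside; z up. Nothing lies on it. Which offcut lies nearer the robot varies.
- gouge: Carving gouge, 180 mm long, about 0.12 kg. Its own x axis runs from handle end (x = -90 mm) to blade tip (x = +90 mm). Handle: yellow, flat-sided, 28 x 28 mm in section, from x = -90 to +20 mm; brass ferrule and a 20 mm wide steel blade from there on. Origin: on the underside of the handle's plane, midway along its length; z up.
- gouge_grip (a point): Point to grip the gouge: about its centre of mass, in the middle of the 28 mm handle section, 14 mm above the handle's underside, 20 mm from the origin towards the handle end.
- tool_tray: Green open tool tray fixed on the bench beyond the offcuts, outside 110 (x) x 240 (y) x 28 (z) mm, walls and floor 5 mm thick. Origin: centre of its underside; its y axis is its long axis.
- bay_left: Grey steel bay fixed at the robot's left (+y): three walls 45 mm high and 10 mm thick, no floor step (offcuts slide in on the bench). Inside 160 mm wide (own y) and 140 mm deep (own x). Origin: centre of the inside floor. Its own +x axis points inwards: the open mouth is at x = -70 mm, the inner face of the back at x = +70 mm; behind it a 70 mm deep ledge, 45 mm high, carries a wood sample.
- bay_right: Grey steel bay fixed at the robot's right (-y), identical to bay_left: own +x points inwards, mouth at x = -70 mm, back at x = +70 mm, inside 160 mm wide, walls 45 mm high, sample on the ledge behind.
- sample_dark: Round log sample of dark wood, 56 mm in diameter, 55 mm high, fixed upright on the ledge at the back of one bay (which one varies): this bay is for the dark offcut. Origin: centre of its underside.
- sample_pale: Round log sample of pale wood, 56 mm in diameter, 55 mm high, on the ledge of the other bay: that bay is for the pale offcut. Origin: centre of its underside.
- mallet: Bystander: wooden mallet lying on the bench near the robot at its right, 235 mm long, head 90 x 64 x 64 mm. Origin: under it, 20 mm from the middle of the head towards the handle (handle along own -x).
- mug: Bystander: blue mug, 76 mm across, 85 mm high, standing near the robot at its left. Origin: centre of its underside.
- glue_bottle: Bystander: white bottle with a blue cap, 52 mm across, 120 mm high, standing far left beyond the tray. Origin: centre of its underside.

How it is judged:
By the outcome, as a careful person would: the job done as asked, in the order asked, and still so for the second after the job is handed in, with the robot touching nothing.
It also fails if it takes over 72 s, if anything falls off the work surface, if the arm or the gripper's body presses on something with over 40 N, if the wrist force passes 120 N, or if a joint passes its speed limit or range.

## Working session

There is one attempt and no reset: what is moved stays moved. The work goes in short steps, Python scripts to look and compute and a tool call to move; the robot and the scene stay as the last step left them, time stands still between calls to the robot, and variables do not carry over. Pictures are saved under pics/ and viewed, at most 10 in all, crops included, and the job is handed in when it is done.

Besides the shell and the picture viewer there is one more tool, called after "Request:" as name([rows], argument=value, ...), one row to a line, values as JSON. apply_moves: Moves the arm, as the interface text tells. Its arguments: {"type":"object","properties":{"targets":{"type":"array"},"jaw":{"type":"number"},"newtons":{"type":"number"}},"required":["targets"]}

```bash
ls; mkdir -p pics
cat > h.py <<'E'
import numpy as np, cv2
from rig import arm
def ray(cam,uv,z):
    m=arm.camera_model(cam);R=cv2.Rodrigues(np.array(m['rvec'],float))[0];t=np.array(m['tvec'],float)
    uv=np.atleast_2d(uv).astype(float)
    d=np.c_[(uv[:,0]-m['cx'])/m['fx'],(uv[:,1]-m['cy'])/m['fy'],np.ones(len(uv))]@R
    c=-R.T@t
    return c+d*((z-c[2])/d[:,2])[:,None]
def mask(cam,thing):
    r=arm.regions_of(cam,thing)
    return (r[0]['pixels'],r[0]['confidence']) if r else (None,0)
def rect(cam,thing,z):
    M,c=mask(cam,thing)
    if M is None: return None
    cs,_=cv2.findContours(M.astype(np.uint8),cv2.RETR_EXTERNAL,cv2.CHAIN_APPROX_NONE)
    k=max(cs,key=cv2.contourArea)[:,0,:]
    p=ray(cam,k,z)[:,:2]
    (x,y),(w,h),a=cv2.minAreaRect((p*1000).astype(np.float32))
    return c,np.round([x,y,w,h,a],1)
E
python3 - <<'E'
from h import *
for c in ['top','scene']:
    im=arm.snapshot(c); cv2.imwrite(f'pics/{c}0.png',im)
for t,z in [('offcut_dark',.04),('offcut_pale',.04),('gouge',.06),('tool_tray',.028),('bay_left',.045),('bay_right',.045),('sample_dark',.1),('sample_pale',.1),('mallet',.05),('mug',.085),('glue_bottle',.12)]:
    r=arm.recognise('top',t); print(t,[(np.round(q['location'],3),round(q['confidence'],2)) for q in r[:2]],rect('top',t,z))
print(arm.recognise('top','gouge_grip')[:1]);print(arm.get_obs())
print(arm.camera_model('top'))
E
```

```text
pics
offcut_dark [(array([ 0.302, -0.248,  0.064]), 0.47)] (0.82, array([413.7, -10.1, 104.1,  54.9,  88.7]))
offcut_pale [(array([0.558, 0.009, 0.039]), 0.94)] (0.72, array([559.5,  11.3,  98.6, 104.9,  11. ]))
gouge [] (0.9, array([440.7,  -1.6,  31.2, 178.1,  14.7]))
tool_tray [] (0.93, array([704.5,  36.4, 240. , 116.3,  88.4]))
bay_left [(array([0.708, 0.034, 0.004]), 0.64), (array([ 0.482,  0.395, -0.   ]), 0.55)] (0.81, array([478.8, 395.2, 186.6, 218.9,   8.1]))
bay_right [(array([ 0.51 , -0.393,  0.002]), 0.69)] (0.74, array([ 500.2, -389.4,  221.3,  190.3,   82.1]))
sample_dark [(array([0.462, 0.457, 0.102]), 0.63), (array([0.711, 0.036, 0.005]), 0.52)] (0.93, array([462.5, 459.4,  69.5,  56.5,  88.6]))
sample_pale [(array([ 0.475, -0.458,  0.103]), 0.94)] (0.62, array([ 474.8, -453.4,   51. ,   71.5,   25. ]))
mallet [(array([ 0.301, -0.243,  0.062]), 0.79), (array([0.558, 0.01 , 0.039]), 0.29)] (0.89, array([ 309. , -282.7,  234.8,   61.3,   88.7]))
mug [(array([0.294, 0.275, 0.026]), 0.88)] (0.82, array([293.9, 266.6,  92. ,  78.3,  52.2]))
glue_bottle [(array([0.736, 0.
[... 408 characters left out ...]
75e-03,
        1.17298448e-03, -3.49390476e-05]), 'joint_torque': array([-6.46254830e-04, -5.55391181e+01,  3.44734704e+01,  1.52393433e-03,
       -1.54408790e-04, -1.00997141e-05]), 'tool_pos': array([0.18486505, 0.51798188, 0.2562787 ]), 'eef_rot': array([ 5.35859238e-01,  3.09555414e+00, -6.00925038e-05]), 'wrist_force': array([-0.35936425,  0.46476934,  0.3845363 ]), 'moment': array([ 0.01513514, -0.00135625, -0.02895761]), 'gripper_force': 0.0, 'grip_width': 1.0006778970897896}
{'fx': 454.1357814384921, 'fy': 454.1357814384921, 'cx': 275.7265615831164, 'cy': 211.14180701337477, 'rvec': array([ 2.09362769, -2.14297748,  0.15368826]), 'tvec': array([0.02649774, 0.51372318, 1.28048821])}
```

View pics/top0.png

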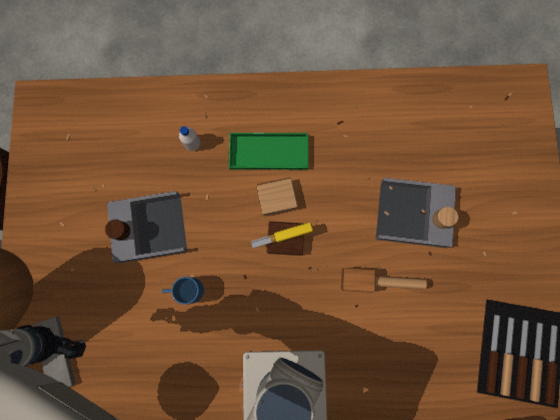

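View pics/scene0.png

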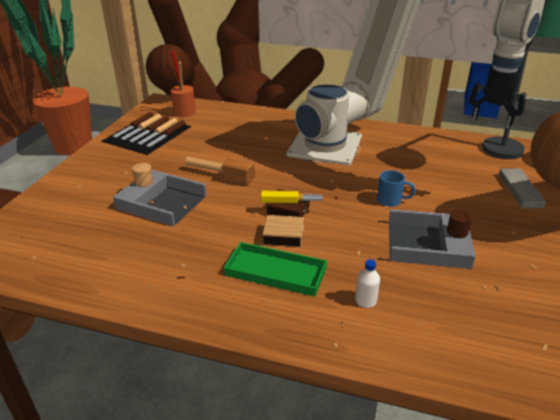

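The top view (up is +x, left is +y) shows the gouge across the dark block at (282,236), with its blade to the left. The pale block is at (277,197) and the tray at (270,152). The dark sample sits on the left bay at (117,230) and the pale one on the right bay at (447,217). So dark goes left and pale goes right, and the ledges are on the outer sides. The mallet, mug and bottle are clear of the slide paths.

```bash
cat >> h.py <<'E'
from scipy.spatial.transform import Rotation as Ro
def colrect(cam_im,cam,lo,hi,z,box=None):
    hsv=cv2.cvtColor(cam_im,cv2.COLOR_BGR2HSV); M=cv2.inRange(hsv,lo,hi)
    if box: B=np.zeros_like(M); u0,v0,u1,v1=box; B[v0:v1,u0:u1]=1; M=M*B
    cs,_=cv2.findContours(M,cv2.RETR_EXTERNAL,cv2.CHAIN_APPROX_NONE)
    k=max(cs,key=cv2.contourArea)[:,0,:]
    (x,y),(w,h),a=cv2.minAreaRect((ray(cam,k,z)[:,:2]*1000).astype(np.float32)); return np.round([x,y,w,h,a],1)
def plan(x,y,z,ydeg,n,start=None):
    """rows from the present (or given) pose to TCP xyz, tool down, tool y at ydeg from world x"""
    if start is None:
        o=arm.get_obs(); p=o['tool_pos']; R=Ro.from_rotvec(o['eef_rot'])
    else: p,R=np.array(start[:3]),down(start[3])
    T=down(ydeg); w=(R.inv()*T).as_rotvec(); dp=(np.array([x,y,z])-p)/n
    for i in range(n):
        Ri=R*Ro.from_rotvec(w*i/n); d=Ri.inv().apply(dp)
        print(list(np.round(np.r_[d,w/n],3)+0.),end=',\n' if i<n-1 else '\n')
    if max(abs(dp))*1>.05 or np.linalg.norm(dp)>.05 or np.linalg.norm(w/n)>.1499: print('TOO FAST',np.linalg.norm(dp),np.linalg.norm(w/n))
def down(a):
    a=np.radians(a); y=np.array([np.cos(a),np.sin(a),0]); z=np.array([0,0,-1.]); return Ro.from_matrix(np.c_[np.cross(y,z),y,z])
E
python3 - <<'E'
from h import *
im=cv2.imread('pics/top0.png')
g=colrect(im,'top',(22,150,120),(35,255,255),.066,(240,210,330,260)); print('handle',g)
print('tray',colrect(im,'top',(45,80,40),(80,255,255),.028))
s=cv2.imread('pics/scene0.png'); print('handle scene',colrect(s,'scene',(22,150,100),(35,255,255),.06,(240,170,340,220)))
for c in ('top','scene'): print([ (np.round(q['location'],3),round(q['confidence'],2)) for t in('gouge_grip','gouge') for q in arm.recognise(c,t)[:1]])
m=arm.camera_model('top');print('camC',-cv2.Rodrigues(m['rvec'])[0].T@m['tvec'])
# approach
plan(.446,-.02,.17,14.7,16)
E
```

```text
handle [450.3 -33.5  28.  108.4  15.4]
tray [703.   35.2 237.2 113.1  88.2]
handle scene [453.6 -31.4  58.1 109.   16.6]
[(array([ 0.442, -0.015,  0.067]), 0.66)]
[(array([ 0.456, -0.015,  0.054]), 0.74), (array([ 0.455, -0.017,  0.059]), 0.77)]
camC [ 0.28619247 -0.01959664  1.349805  ]
[np.float64(-0.027), np.float64(-0.026), np.float64(0.005), np.float64(0.0), np.float64(0.0), np.float64(0.061)],
[np.float64(-0.028), np.float64(-0.025), np.float64(0.005), np.float64(0.0), np.float64(0.0), np.float64(0.061)],
[np.float64(-0.03), np.float64(-0.023), np.float64(0.005), np.float64(0.0), np.float64(0.0), np.float64(0.061)],
[np.float64(-0.031), np.float64(-0.021), np.float64(0.005), np.float64(0.0), np.float64(0.0), np.float64(0.061)],
[np.float64(-0.032), np.float64(-0.019), np.float64(0.005), np.float64(0.0), np.float64(0.0), np.float64(0.061)],
[np.float64(-0.033), np.float64(-0.017), np.float64(0.005), np.float64(0.0), np.float64(0.0), np.float64(0.061)],
[np.float64(-0.034), np.float64(-0.015), np.float64(0.005), np.float64(0.0), np.float64(0.0), np.float64(0.061)],
[np.float64(-0
[... 305 characters left out ...]
), np.float64(0.061)],
[np.float64(-0.037), np.float64(-0.006), np.float64(0.005), np.float64(0.0), np.float64(0.0), np.float64(0.061)],
[np.float64(-0.037), np.float64(-0.004), np.float64(0.005), np.float64(0.0), np.float64(0.0), np.float64(0.061)],
[np.float64(-0.037), np.float64(-0.002), np.float64(0.005), np.float64(0.0), np.float64(0.0), np.float64(0.061)],
[np.float64(-0.037), np.float64(0.0), np.float64(0.005), np.float64(0.0), np.float64(0.0), np.float64(0.061)],
[np.float64(-0.037), np.float64(0.003), np.float64(0.005), np.float64(0.0), np.float64(0.0), np.float64(0.061)],
[np.float64(-0.037), np.float64(0.005), np.float64(0.005), np.float64(0.0), np.float64(0.0), np.float64(0.061)]
```

Request:
apply_moves([
  [[-0.027, -0.026, 0.005, 0, 0, 0.061], [-0.028, -0.025, 0.005, 0, 0, 0.061], [-0.03, -0.023, 0.005, 0, 0, 0.061], [-0.031, -0.021, 0.005, 0, 0, 0.061], [-0.032, -0.019, 0.005, 0, 0, 0.061], [-0.033, -0.017, 0.005, 0, 0, 0.061], [-0.034, -0.015, 0.005, 0, 0, 0.061], [-0.035, -0.013, 0.005, 0, 0, 0.061]],
], jaw=0.8, newtons=40)

```text
time: 2.25
tool_pos: [0.3149, 0.2472, 0.2163]
eef_rot: [1.271, 2.873, 0.001]
wrist_force: [0.3, 1.2, 1.2]
grip_width: 0.798
gripper_force: 0.0
```

Request:
apply_moves([
  [[-0.036, -0.011, 0.005, 0, 0, 0.061], [-0.036, -0.009, 0.005, 0, 0, 0.061], [-0.037, -0.006, 0.005, 0, 0, 0.061], [-0.037, -0.004, 0.005, 0, 0, 0.061], [-0.037, -0.002, 0.005, 0, 0, 0.061], [-0.037, 0, 0.005, 0, 0, 0.061], [-0.037, 0.003, 0.005, 0, 0, 0.061], [-0.037, 0.005, 0.005, 0, 0, 0.061], [0, 0, 0, 0, 0, 0]],
])

```text
time: 3.15
tool_pos: [0.4446, -0.0237, 0.1756]
eef_rot: [1.931, 2.477, -0.001]
wrist_force: [-0.0, 0.1, -0.1]
grip_width: 0.802
gripper_force: 0.0
```

```bash
sed -i 's/print(list(np.round(np.r_\[d,w\/n\],3)+0.)/print((np.round(np.r_[d,w\/n],3)+0.).tolist()/' h.py
python3 - <<'E'
from h import *
print(arm.get_obs()['tool_pos'])
plan(.4465,-.019,.080,15.2,4)
plan(.4465,-.019,.069,15.2,2,(.4465,-.019,.080,15.2))
E
```

```text
[ 0.44455024 -0.02366337  0.17562857]
[0.001, 0.001, 0.024, 0.0, 0.0, -0.005],
[0.001, 0.001, 0.024, 0.0, 0.0, -0.005],
[0.001, 0.001, 0.024, 0.0, 0.0, -0.005],
[0.001, 0.001, 0.024, 0.0, 0.0, -0.005]
[0.0, 0.0, 0.005, 0.0, 0.0, 0.0],
[0.0, 0.0, 0.005, 0.0, 0.0, 0.0]
```

Request:
apply_moves([
  [[0.001, 0.001, 0.024, 0, 0, -0.005], [0.001, 0.001, 0.024, 0, 0, -0.005], [0.001, 0.001, 0.024, 0, 0, -0.005], [0.001, 0.001, 0.024, 0, 0, -0.005], [0, 0, 0.005, 0, 0, 0], [0, 0, 0.005, 0, 0, 0], [0, 0, 0, 0, 0, 0]],
])

```text
time: 3.85
tool_pos: [0.446, -0.0154, 0.0707]
eef_rot: [1.899, 2.502, 0.0]
wrist_force: [0.7, -0.8, -0.4]
grip_width: 0.802
gripper_force: 0.0
```

Request:
apply_moves([
  [[0, 0, 0, 0, 0, 0], [0, 0, 0, 0, 0, 0], [0, 0, 0, 0, 0, 0], [0, 0, 0, 0, 0, 0], [0, 0, 0, 0, 0, 0], [0, 0, 0, 0, 0, 0]],
], jaw=0, newtons=40)

```text
time: 4.45
tool_pos: [0.4462, -0.0156, 0.071]
eef_rot: [1.899, 2.501, 0.001]
wrist_force: [0.1, 0.5, 8.1]
grip_width: 0.322
gripper_force: 40.1
```

Request:
apply_moves([
  [[0, 0, -0.005, 0, 0, 0], [0, 0, -0.01, 0, 0, 0], [0, 0, -0.02, 0, 0, 0], [0, 0, -0.025, 0, 0, 0], [0, 0, -0.02, 0, 0, 0], [0, 0, -0.01, 0, 0, 0], [0, 0, 0, 0, 0, 0]],
], newtons=60)

```text
time: 5.15
tool_pos: [0.4464, -0.0156, 0.1616]
eef_rot: [1.898, 2.5, 0.002]
wrist_force: [0.9, -0.9, -1.2]
grip_width: 0.318
gripper_force: 59.7
```

Run:
```python
from h import *
o=arm.get_obs(); print(o['wrist_force'],o['moment'],o['tool_pos'],o['grip_width'],o['gripper_force'])
a=arm.snapshot('scene');t=arm.snapshot('top')
cv2.imwrite('pics/lift.png',np.hstack([cv2.resize(a[140:300,200:340],(400,457)),cv2.resize(t[130:270,210:350],(400,457))]))
for th in('offcut_dark','offcut_pale'): print(rect('top',th,.04))
print(colrect(t,'top',(22,150,120),(35,255,255),.066+.09))
plan(.703,.014,.16,-1.6,10)
```

```text
[ 0.93749225 -0.91700851 -1.18775263] [-0.00394027 -0.02541928  0.01892793] [ 0.44636285 -0.0156386   0.1615887 ] 0.3176250437634386 59.68807339668274
None
None
[458.4 -81.8   3.7   1.9  43. ]
[-0.004, 0.026, 0.0, 0.0, 0.0, 0.03],
[-0.003, 0.026, 0.0, 0.0, 0.0, 0.03],
[-0.003, 0.026, 0.0, 0.0, 0.0, 0.03],
[-0.002, 0.026, 0.0, 0.0, 0.0, 0.03],
[-0.001, 0.026, 0.0, 0.0, 0.0, 0.03],
[0.0, 0.026, 0.0, 0.0, 0.0, 0.03],
[0.001, 0.026, 0.0, 0.0, 0.0, 0.03],
[0.001, 0.026, 0.0, 0.0, 0.0, 0.03],
[0.002, 0.026, 0.0, 0.0, 0.0, 0.03],
[0.003, 0.026, 0.0, 0.0, 0.0, 0.03]
```

View pics/lift.png

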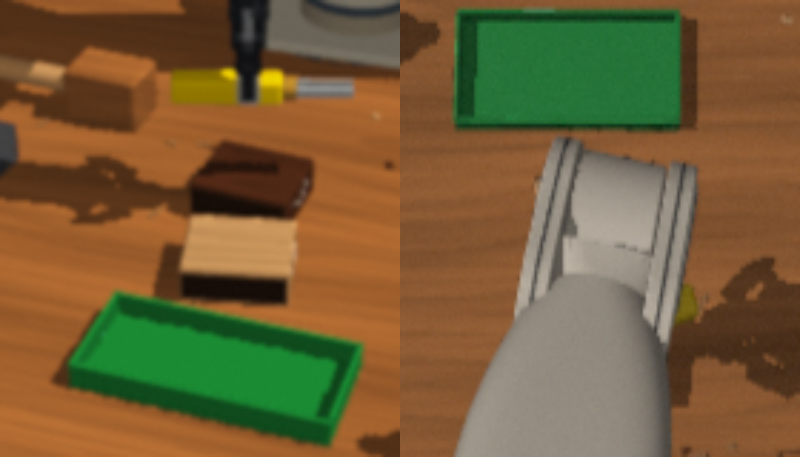

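The gouge is held level, gripped mid-handle in the left crop at (247,85). The dark block underneath is free.

Request:
apply_moves([
  [[-0.004, 0.026, 0, 0, 0, 0.03], [-0.003, 0.026, 0, 0, 0, 0.03], [-0.003, 0.026, 0, 0, 0, 0.03], [-0.002, 0.026, 0, 0, 0, 0.03], [-0.001, 0.026, 0, 0, 0, 0.03], [0, 0.026, 0, 0, 0, 0.03], [0.001, 0.026, 0, 0, 0, 0.03], [0.001, 0.026, 0, 0, 0, 0.03], [0.002, 0.026, 0, 0, 0, 0.03], [0.003, 0.026, 0, 0, 0, 0.03]],
])

```text
time: 6.35
tool_pos: [0.7058, 0.0143, 0.1587]
eef_rot: [-2.253, -2.188, 0.002]
wrist_force: [-1.4, -1.1, -0.8]
grip_width: 0.316
gripper_force: 59.7
```

Request:
apply_moves([
  [[0, 0, 0, 0, 0, 0], [0, 0, 0, 0, 0, 0]],
])

```text
time: 6.55
tool_pos: [0.7048, 0.0143, 0.1583]
eef_rot: [-2.25, -2.189, 0.003]
wrist_force: [-0.4, -0.8, -1.0]
grip_width: 0.313
gripper_force: 59.8
```

Run:
```python
from h import *
print(arm.get_obs()['tool_pos'],arm.get_obs()['wrist_force'])
t=arm.snapshot('top'); print('tray',rect('top','tool_tray',.028),'dark',rect('top','offcut_dark',.04),'pale',rect('top','offcut_pale',.04))
plan(.703,.014,.037,-1.6,6)
```

```text
[0.70476545 0.01429894 0.15830983] [-0.43646292 -0.75765342 -1.03467135]
tray (0.8, array([700. , -60.7,  48.8, 120.6,  86. ])) dark (0.75, array([432.2, -37.9,  49.4,  98.8,  88.2])) pale (0.71, array([559.2, -35.6,  20.5,  84.1,  88.5]))
[0.0, 0.0, 0.021, 0.0, 0.0, 0.0],
[0.0, 0.0, 0.021, 0.0, 0.0, 0.0],
[0.0, 0.0, 0.021, 0.0, 0.0, 0.0],
[0.0, 0.0, 0.021, 0.0, 0.0, 0.0],
[0.0, 0.0, 0.021, 0.0, 0.0, 0.0],
[0.0, 0.0, 0.021, 0.0, 0.0, 0.0]
```

Request:
apply_moves([
  [[0, 0, 0.021, 0, 0, 0], [0, 0, 0.021, 0, 0, 0], [0, 0, 0.021, 0, 0, 0], [0, 0, 0.021, 0, 0, 0], [0, 0, 0.021, 0, 0, 0], [0, 0, 0.012, 0, 0, 0], [0, 0, 0.003, 0, 0, 0], [0, 0, 0, 0, 0, 0]],
])

```text
time: 7.55
tool_pos: [0.7051, 0.0141, 0.0406]
eef_rot: [2.252, 2.19, 0.0]
wrist_force: [0.6, 0.0, -0.1]
grip_width: 0.313
gripper_force: 59.9
```

Request:
apply_moves([
  [[0, 0, 0.002, 0, 0, 0], [0, 0, 0.001, 0, 0, 0], [0, 0, 0.001, 0, 0, 0], [0, 0, 0, 0, 0, 0], [0, 0, 0, 0, 0, 0]],
])

```text
time: 8.05
tool_pos: [0.7051, 0.0142, 0.0365]
eef_rot: [2.252, 2.19, 0.0]
wrist_force: [0.2, -0.7, -1.7]
grip_width: 0.312
gripper_force: 59.9
```

Request:
apply_moves([
  [[0, 0, 0.001, 0, 0, 0], [0, 0, 0, 0, 0, 0], [0, 0, 0.001, 0, 0, 0], [0, 0, 0, 0, 0, 0]],
])

```text
time: 8.45
tool_pos: [0.7052, 0.0142, 0.0362]
eef_rot: [2.251, 2.189, 0.001]
wrist_force: [-4.4, -0.9, 12.3]
grip_width: 0.315
gripper_force: 61.6
```

Contact with the tray floor. Release with a small opening.

Request:
apply_moves([
  [[0, 0, -0.001, 0, 0, 0], [0, 0, 0, 0, 0, 0], [0, 0, 0, 0, 0, 0], [0, 0, 0, 0, 0, 0]],
], jaw=0.5)

```text
time: 8.85
tool_pos: [0.7051, 0.0142, 0.035]
eef_rot: [-2.252, -2.19, 0.0]
wrist_force: [-0.2, 0.8, -0.3]
grip_width: 0.503
gripper_force: 0.0
```

Request:
apply_moves([
  [[0, 0, -0.01, 0, 0, 0], [0, 0, -0.02, 0, 0, 0], [0, 0, -0.03, 0, 0, 0], [0, 0, -0.03, 0, 0, 0], [0, 0, -0.03, 0, 0, 0], [0, 0, 0, 0, 0, 0]],
])

```text
time: 9.45
tool_pos: [0.7069, 0.0141, 0.161]
eef_rot: [2.248, 2.186, 0.008]
wrist_force: [-0.3, -0.2, 0.1]
grip_width: 0.502
gripper_force: 0.0
```

Run:
```python
from h import *
print(arm.get_obs()['tool_pos'],arm.get_obs()['grip_width'])
plan(.58,.20,.16,0,8)
```

```text
[0.70685224 0.01411632 0.16096478] 0.5020998839516905
[0.023, -0.016, 0.0, 0.001, 0.0, -0.003],
[0.023, -0.016, 0.0, 0.001, 0.0, -0.003],
[0.023, -0.016, 0.0, 0.001, 0.0, -0.003],
[0.023, -0.016, 0.0, 0.001, 0.0, -0.003],
[0.023, -0.016, 0.0, 0.001, 0.0, -0.003],
[0.023, -0.016, 0.0, 0.001, 0.0, -0.003],
[0.023, -0.016, 0.0, 0.001, 0.0, -0.003],
[0.023, -0.016, 0.0, 0.001, 0.0, -0.003]
```

Request:
apply_moves([
  [[0.023, -0.016, 0, 0.001, 0, -0.003], [0.023, -0.016, 0, 0.001, 0, -0.003], [0.023, -0.016, 0, 0.001, 0, -0.003], [0.023, -0.016, 0, 0.001, 0, -0.003], [0.023, -0.016, 0, 0.001, 0, -0.003], [0.023, -0.016, 0, 0.001, 0, -0.003], [0.023, -0.016, 0, 0.001, 0, -0.003], [0.023, -0.016, 0, 0.001, 0, -0.003], [0, 0, 0, 0, 0, 0]],
])

```text
time: 10.35
tool_pos: [0.5784, 0.2028, 0.156]
eef_rot: [-2.218, -2.216, 0.009]
wrist_force: [0.8, -0.1, 0.2]
grip_width: 0.5
gripper_force: 0.0
```

Run:
```python
from h import *
print(arm.get_obs()['tool_pos'])
t=arm.snapshot('top'); c=t[120:280,90:480]
cv2.imwrite('pics/t2.png',cv2.resize(c,(780,320),interpolation=cv2.INTER_CUBIC))
for th,z in [('offcut_dark',.04),('offcut_pale',.04),('gouge',.03),('bay_left',.045),('bay_right',.045)]: print(th,rect('top',th,z),[np.round(q['location'],3) for q in arm.recognise('top',th)[:1]])
```

```text
[0.57839787 0.20281848 0.156032  ]
offcut_dark (0.66, array([434.6,  -9.1, 107.2,  94.8,  86.2])) [array([ 0.431, -0.014,  0.041])]
offcut_pale (0.76, array([558.4,  11.4,  97.3, 105.3,  10.5])) [array([0.559, 0.009, 0.043])]
gouge (0.77, array([701.7,  30.1, 172.6,  31.4,  88.3])) [array([0.698, 0.017, 0.035])]
bay_left (0.58, array([468.7, 469. , 186. ,  83.6,   1.9])) [array([0.478, 0.456, 0.042])]
bay_right (0.83, array([ 500.4, -387.8,  214. ,  183.9,   81.8])) [array([ 0.509, -0.394,  0.001])]
```

View pics/t2.png

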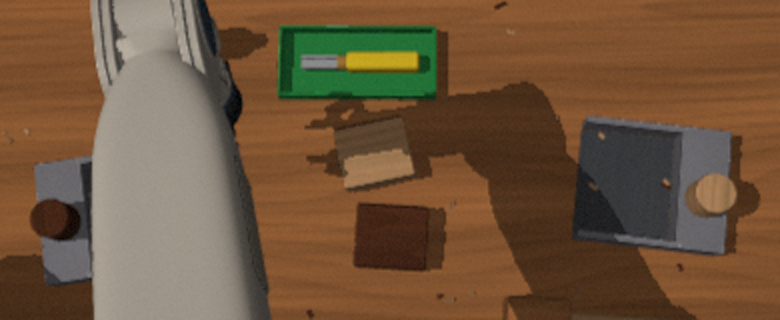

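The gouge lies flat in the tray. Next is the pale block, pushed into the right bay with two spread fingers.

Run:
```python
from h import *
print(arm.get_obs()['eef_rot'])
plan(.547,.095,.09,10.5,4)
plan(.547,.095,.036,10.5,2,(.547,.095,.09,10.5))
```

```text
[-2.22254463 -2.21204697  0.0089835 ]
[-0.026, -0.008, 0.016, -0.002, 0.0, -0.047],
[-0.026, -0.009, 0.016, -0.002, 0.0, -0.047],
[-0.025, -0.011, 0.016, -0.002, 0.0, -0.047],
[-0.025, -0.012, 0.016, -0.002, 0.0, -0.047]
[0.0, 0.0, 0.027, 0.0, 0.0, 0.0],
[0.0, 0.0, 0.027, 0.0, 0.0, 0.0]
```

Request:
apply_moves([
  [[-0.026, -0.008, 0.016, -0.002, 0, -0.047], [-0.026, -0.009, 0.016, -0.002, 0, -0.047], [-0.025, -0.011, 0.016, -0.002, 0, -0.047], [-0.025, -0.012, 0.016, -0.002, 0, -0.047], [0, 0, 0.02, 0, 0, 0], [0, 0, 0.02, 0, 0, 0], [0, 0, 0.01, 0, 0, 0], [0, 0, 0, 0, 0, 0]],
])

```text
time: 11.7
tool_pos: [0.5462, 0.0958, 0.0408]
eef_rot: [-2.007, -2.414, 0.001]
wrist_force: [-1.0, 0.5, 1.2]
grip_width: 0.496
gripper_force: 0.0
```

Run:
```python
from h import *
o=arm.get_obs();print(o['tool_pos'],o['wrist_force'])
plan(.547,.095,.034,10.5,1)
```

```text
[0.54623308 0.09579784 0.04075496] [-0.98982797  0.50513191  1.22550286]
[-0.001, 0.001, 0.007, -0.002, -0.001, 0.001]
```

Request:
apply_moves([
  [[0, 0.001, 0.006, 0, 0, 0], [-0.01, 0, 0, 0, 0, 0], [-0.008, 0, 0, 0, 0, 0], [-0.008, 0, 0, 0, 0, 0], [-0.01, 0, 0, 0, 0, 0.015], [-0.012, 0, 0, 0, 0, 0.029], [-0.012, 0, 0, 0, 0, 0.029], [-0.012, 0, 0, 0, 0, 0.029], [-0.012, 0, 0, 0, 0, 0.029], [-0.01, 0, 0, 0, 0, 0.02]],
])

```text
time: 12.7
tool_pos: [0.561, 0.0019, 0.0358]
eef_rot: [-2.187, -2.254, -0.001]
wrist_force: [0.3, 3.0, 1.3]
grip_width: 0.502
gripper_force: 1.3
```

Run:
```python
from h import *
def ang():
    R=Ro.from_rotvec(arm.get_obs()['eef_rot']).as_matrix(); return np.degrees(np.arctan2(R[1,1],R[0,1]))
o=arm.get_obs();print(o['tool_pos'],o['wrist_force'],ang())
t=arm.snapshot('top'); print(rect('top','offcut_pale',.04),arm.recognise('top','offcut_pale')[:1])
```

```text
[0.56104765 0.00187238 0.03575767] [0.33357796 3.00025317 1.25185031] 1.7382747867883364
(0.86, array([556.6, -79.1,  99.8,  63.1,   0.9])) [{'location': [0.5592, -0.0836, 0.0377], 'confidence': 0.92}]
```

Request:
apply_moves([
  [[-0.01, 0, 0, 0, 0, 0.03], [-0.012, 0, 0, 0, 0, 0.036], [-0.012, 0, 0, 0, 0, 0.036], [-0.012, 0, 0, 0, 0, 0.036], [-0.012, 0, 0, 0, 0, 0.036], [-0.012, 0, 0, 0, 0, 0.036], [-0.012, 0, 0, 0, 0, 0], [-0.012, 0, 0, 0, 0, 0], [-0.012, 0, 0, 0, 0, 0], [-0.01, 0, 0, 0, 0, 0]],
])

```text
time: 13.85
tool_pos: [0.5488, -0.113, 0.0357]
eef_rot: [-2.409, -2.016, -0.001]
wrist_force: [0.5, 1.3, -0.3]
grip_width: 0.501
gripper_force: 0.8
```

```bash
cat >> h.py <<'E'
def ang():
    R=Ro.from_rotvec(arm.get_obs()['eef_rot']).as_matrix(); return np.degrees(np.arctan2(R[1,1],R[0,1]))
E
python3 - <<'E'
from h import *
o=arm.get_obs();print(o['tool_pos'],o['wrist_force'],ang())
t=arm.snapshot('top'); print(rect('top','offcut_pale',.04),arm.recognise('top','offcut_pale')[:1])
E
```

```text
[ 0.54883226 -0.1130394   0.03572145] [ 0.51381844  1.25453955 -0.33443384] -10.144943586390005
(0.55, array([ 527.3, -210. ,   29.9,   95.4,   84.8])) [{'location': [0.5325, -0.2136, 0.0381], 'confidence': 0.54}]
```

Request:
apply_moves([
  [[-0.01, 0, 0, 0, 0, 0], [-0.013, 0, 0, 0, 0, 0], [-0.014, 0, 0, 0, 0, 0], [-0.014, 0, 0, 0, 0, 0], [-0.014, 0, 0, 0, 0, 0], [-0.014, 0, 0, 0, 0, 0], [-0.014, 0, 0, 0, 0, 0], [-0.014, 0, 0, 0, 0, 0], [-0.012, 0, 0, 0, 0, 0], [-0.009, 0, 0, 0, 0, 0]],
])

```text
time: 15.0
tool_pos: [0.5263, -0.2392, 0.0356]
eef_rot: [-2.409, -2.015, -0.001]
wrist_force: [-0.1, 2.7, 1.6]
grip_width: 0.502
gripper_force: 1.4
```

Run:
```python
from h import *
o=arm.get_obs();print(o['tool_pos'],o['wrist_force'],ang())
t=arm.snapshot('top');s=arm.snapshot('scene')
cv2.imwrite('pics/b1.png',np.hstack([cv2.resize(t[150:270,330:490],(400,300)),cv2.resize(s[140:260,90:250],(400,300))]))
```

```text
[ 0.52628537 -0.23915828  0.03555599] [-0.10250831  2.74570159  1.63575541] -10.172166001884557
```

View pics/b1.png

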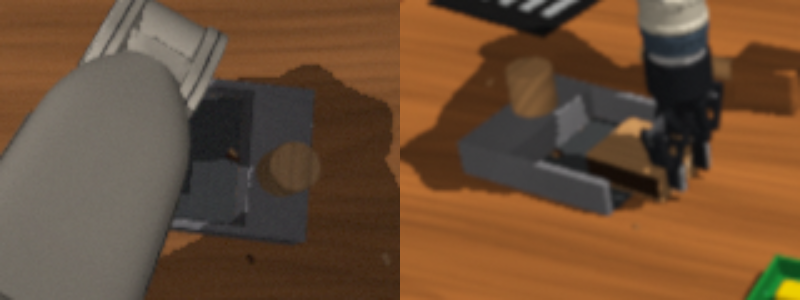

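The pale block is partway into the right bay, ahead of the fingers and clear of both side walls. About 55 mm remain.

Request:
apply_moves([
  [[-0.008, 0, 0, 0, 0, 0], [-0.01, 0, 0, 0, 0, 0.006], [-0.01, 0, 0, 0, 0, 0.0], [-0.01, 0, 0, 0, 0, 0], [-0.008, 0, 0, 0, 0, 0], [-0.006, 0, 0, 0, 0, 0], [-0.003, 0, 0, 0, 0, 0], [0, 0, 0, 0, 0, 0]],
])

```text
time: 15.9
tool_pos: [0.5166, -0.2926, 0.0356]
eef_rot: [-2.415, -2.008, -0.0]
wrist_force: [-0.4, 1.6, 0.3]
grip_width: 0.499
gripper_force: 0.0
```

Request:
apply_moves([
  [[0.02, 0, 0, 0, 0, 0], [0.03, 0, 0, 0, 0, 0], [0.02, 0, -0.02, 0, 0, 0], [0, 0, -0.04, 0, 0, 0], [0, 0, -0.04, 0, 0, 0], [0, 0, -0.02, 0, 0, 0]],
])

```text
time: 16.5
tool_pos: [0.5304, -0.2233, 0.1593]
eef_rot: [2.411, 2.008, 0.003]
wrist_force: [0.8, 0.1, -0.2]
grip_width: 0.499
gripper_force: 0.0
```

Run:
```python
from h import *
o=arm.get_obs();print(o['tool_pos'],o['wrist_force'],ang())
# swing round dark block: lift, to far -y side of dark
plan(.445,-.135,.16,-3.8,4)
```

```text
[ 0.53039245 -0.22333061  0.15931653] [ 0.78113781  0.05139655 -0.24745038] -10.430881584470269
[0.018, -0.025, 0.0, 0.001, 0.0, -0.029],
[0.019, -0.024, 0.0, 0.001, 0.0, -0.029],
[0.019, -0.024, 0.0, 0.001, 0.0, -0.029],
[0.02, -0.023, 0.0, 0.001, 0.0, -0.029]
```

Request:
apply_moves([
  [[0.018, -0.025, 0, 0.001, 0, -0.029], [0.019, -0.024, 0, 0.001, 0, -0.029], [0.019, -0.024, 0, 0.001, 0, -0.029], [0.02, -0.023, 0, 0.001, 0, -0.029], [0, 0, 0, 0, 0, 0]],
])

```text
time: 17.0
tool_pos: [0.4424, -0.1322, 0.1562]
eef_rot: [-2.288, -2.145, 0.004]
wrist_force: [0.2, 0.2, -0.4]
grip_width: 0.501
gripper_force: 0.0
```

Run:
```python
from h import *
o=arm.get_obs();print(o['tool_pos'],ang())
t=arm.snapshot('top');cv2.imwrite('pics/t3.png',cv2.resize(t[120:280,90:480],(780,320),interpolation=cv2.INTER_CUBIC))
for th,z in [('offcut_dark',.04),('offcut_pale',.04),('bay_left',.045),('bay_right',.045),('sample_dark',.1)]: print(th,rect('top',th,z),[np.round(q['location'],3) for q in arm.recognise('top',th)[:1]])
plan(.430,-.100,.09,-3.8,3)
```

```text
[ 0.44241458 -0.13221341  0.15622265] -3.694170763770476
offcut_dark (0.84, array([436.3,  -9.4, 102. ,  97.3,  84.6])) [array([0.442, 0.001, 0.039])]
offcut_pale (0.56, array([ 500.7, -346.1,  112.7,   98.3,   79.3])) [array([ 0.5  , -0.353,  0.038])]
bay_left (0.73, array([477.5, 394.8, 183.7, 218.1,   7.9])) [array([ 0.48 ,  0.395, -0.003])]
bay_right (0.88, array([ 500. , -388.6,  219.6,  189.3,   81.4])) [array([0.705, 0.013, 0.031])]
sample_dark (0.76, array([464. , 459.4,  69.8,  59.4,  88.6])) [array([0.464, 0.459, 0.103])]
[0.011, -0.006, 0.022, -0.001, 0.0, 0.0],
[0.011, -0.006, 0.022, -0.001, 0.0, 0.0],
[0.011, -0.006, 0.022, -0.001, 0.0, 0.0]
```

View pics/t3.png

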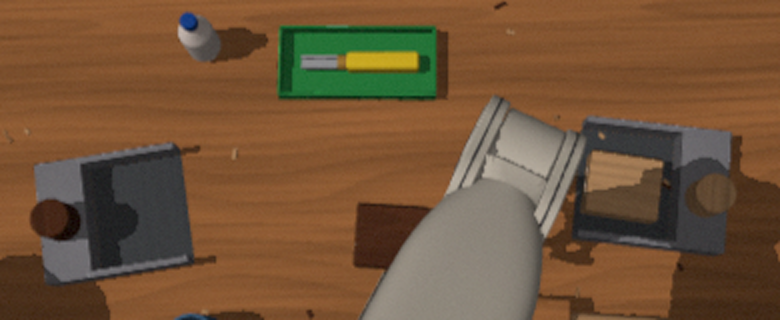

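The pale block is fully inside the right bay, with its trailing edge past the mouth. The left bay and the dark block are clear. Next, descend behind the dark block.

Request:
apply_moves([
  [[0.011, -0.006, 0.022, 0, 0, 0.005], [0.011, -0.005, 0.022, 0, 0, 0.005], [0.011, -0.001, 0.024, 0, 0, 0.005], [0, 0, 0.025, 0, 0, 0], [0, 0, 0.02, 0, 0, 0], [0, 0, 0.007, 0, 0, 0], [0, 0, 0, 0, 0, 0]],
])

```text
time: 18.25
tool_pos: [0.4344, -0.1007, 0.0353]
eef_rot: [-2.307, -2.125, 0.004]
wrist_force: [-0.4, -0.2, 0.6]
grip_width: 0.497
gripper_force: 0.0
```

Run:
```python
from h import *
o=arm.get_obs();print(o['tool_pos'],ang(),o['wrist_force'])
plan(.432,-.082,.035,-4.5,2)
```

```text
[ 0.43441843 -0.10072497  0.03532578] -4.708263835225836 [-0.37204732 -0.22127011  0.56632541]
[0.009, -0.002, 0.0, -0.003, -0.001, -0.002],
[0.009, -0.002, 0.0, -0.003, -0.001, -0.002]
```

Request:
apply_moves([
  [[0.009, -0.002, 0, -0.003, 0, 0], [0.009, -0.002, 0, 0, 0, 0], [0.008, 0, 0, 0, 0, 0], [0.01, 0, 0, 0, 0, 0.02], [0.012, 0, 0, 0, 0, 0.03], [0.012, 0, 0, 0, 0, 0.03], [0.012, 0, 0, 0, 0, 0.03], [0.012, 0, 0, 0, 0, 0.03], [0.012, 0, 0, 0, 0, 0.03], [0.01, 0, 0, 0, 0, 0.03]],
])

```text
time: 19.25
tool_pos: [0.446, 0.0052, 0.0367]
eef_rot: [-2.512, -1.886, 0.0]
wrist_force: [-1.3, -1.6, 1.6]
grip_width: 0.501
gripper_force: 1.3
```

Run:
```python
from h import *
o=arm.get_obs();print(o['tool_pos'],ang(),o['wrist_force'])
t=arm.snapshot('top'); print(rect('top','offcut_dark',.04),arm.recognise('top','offcut_dark')[:1])
```

```text
[0.44598566 0.00518372 0.03668778] -16.19115066561527 [-1.2908411  -1.62441874  1.62949966]
(0.53, array([484.6, 108.2,  18.6,  62.9,  73.7])) []
```

Request:
apply_moves([
  [[0.012, 0, 0, 0, 0, 0], [0.014, 0, 0, 0, 0, 0], [0.014, 0, 0, 0, 0, 0], [0.014, 0, 0, 0, 0, 0], [0.014, 0, 0, 0, 0, 0], [0.014, 0, 0, 0, 0, 0], [0.014, 0, 0, 0, 0, 0], [0.014, 0, 0, 0, 0, 0], [0.014, 0, 0, 0, 0, 0], [0.012, 0, 0, 0, 0, 0]],
])

```text
time: 20.4
tool_pos: [0.484, 0.1361, 0.0361]
eef_rot: [-2.51, -1.887, 0.0]
wrist_force: [-1.1, -2.4, 1.9]
grip_width: 0.497
gripper_force: 1.4
```

Request:
apply_moves([
  [[0.01, 0, 0, 0, 0, -0.02], [0.012, 0, 0, 0, 0, -0.044], [0.012, 0, 0, 0, 0, -0.044], [0.012, 0, 0, 0, 0, -0.044], [0.012, 0, 0, 0, 0, -0.044], [0.012, 0, 0, 0, 0, -0.044], [0.01, 0, 0, 0, 0, -0.044]],
])

```text
time: 21.1
tool_pos: [0.4973, 0.2146, 0.0361]
eef_rot: [-2.213, -2.227, -0.0]
wrist_force: [0.6, -1.5, 0.2]
grip_width: 0.501
gripper_force: 0.7
```

Run:
```python
from h import *
o=arm.get_obs();print(o['tool_pos'],ang(),o['wrist_force'])
t=arm.snapshot('top');s=arm.snapshot('scene')
print(rect('top','offcut_dark',.04),arm.recognise('top','offcut_dark')[:1])
cv2.imwrite('pics/b2.png',np.hstack([cv2.resize(t[160:280,90:250],(400,300)),cv2.resize(s[160:280,350:510],(400,300))]))
```

```text
[0.49731458 0.21460852 0.0360974 ] 0.347368296199838 [ 0.58695406 -1.4574346   0.24950097]
(0.64, array([ 305.4, -284.2,  237.1,   65.2,   85.4])) []
```

View pics/b2.png

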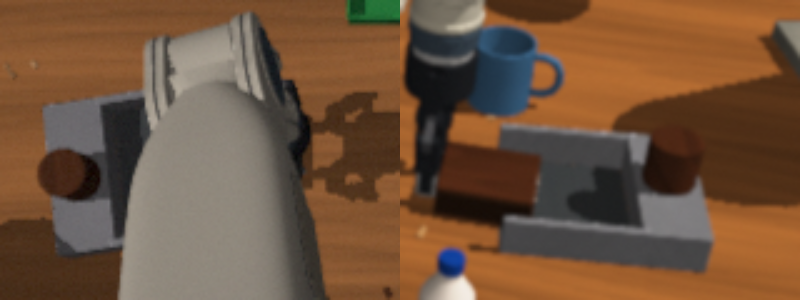

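The dark block is at the mouth of the left bay, centred between the side walls. About 84 mm remain.

Request:
apply_moves([
  [[0.01, 0, 0, 0, 0, -0.025], [0.011, 0, 0, 0, 0, -0.025], [0.011, 0, 0, 0, 0, -0.025], [0.011, 0, 0, 0, 0, -0.025], [0.01, 0, 0, 0, 0, 0], [0.01, 0, 0, 0, 0, 0], [0.009, 0, 0, 0, 0, 0], [0.007, 0, 0, 0, 0, 0], [0.004, 0, 0, 0, 0, 0], [0.001, 0, 0, 0, 0, 0]],
])

```text
time: 22.3
tool_pos: [0.4913, 0.2976, 0.0363]
eef_rot: [-2.104, -2.331, -0.0]
wrist_force: [0.3, -3.1, 0.5]
grip_width: 0.499
gripper_force: 1.0
```

Request:
apply_moves([
  [[-0.02, 0, 0, 0, 0, 0], [-0.03, 0, 0, 0, 0, 0], [-0.03, 0, -0.02, 0, 0, 0], [0, 0, -0.04, 0, 0, 0], [0, 0, -0.04, 0, 0, 0], [-0.03, 0, -0.02, 0, 0, 0], [-0.05, 0, 0, 0, 0, 0], [-0.05, 0, 0, 0, 0, 0], [-0.03, 0, 0, 0, 0, 0], [0, 0, 0, 0, 0, 0]],
])

```text
time: 23.3
tool_pos: [0.5164, 0.055, 0.1562]
eef_rot: [-2.11, -2.327, -0.001]
wrist_force: [0.1, 0.7, -0.9]
grip_width: 0.497
gripper_force: 0.0
```

Run:
```python
from h import *
o=arm.get_obs();print(o['tool_pos'],ang(),o['wrist_force'])
t=arm.snapshot('top');s=arm.snapshot('scene')
for th in('offcut_dark','offcut_pale'): print(th,rect('top',th,.04),[np.round(q['location'],3) for q in arm.recognise('top',th)[:1]])
for th,z in (('mallet',.05),('mug',.085),('glue_bottle',.12)): print(th,rect('top',th,z))
f=lambda i,a,b,c,d:cv2.resize(i[a:b,c:d],(400,300),interpolation=cv2.INTER_CUBIC)
cv2.imwrite('pics/f.png',np.vstack([np.hstack([f(t,175,271,90,218),f(t,165,261,360,488)]),np.hstack([f(s,180,276,360,488),f(s,145,241,90,218)])]))
```

```text
[0.51641173 0.0550311  0.15619322] 5.590136332144127 [ 0.05229186  0.65982469 -0.85318409]
offcut_dark (0.65, array([481.4, 359.3,  99.2, 113.1,   6.6])) [array([0.481, 0.355, 0.041])]
offcut_pale (0.77, array([ 500.9, -347.5,  109.4,   97.7,   78.9])) [array([ 0.502, -0.35 ,  0.039])]
mallet (0.75, array([ 310.6, -281.1,  237.8,   64.1,   88.8]))
mug (0.63, array([295.8, 297. ,  69.8,  74.3,  81. ]))
glue_bottle (0.94, array([719.2, 257.7,  78.2,  48.1,  32.5]))
```

View pics/f.png

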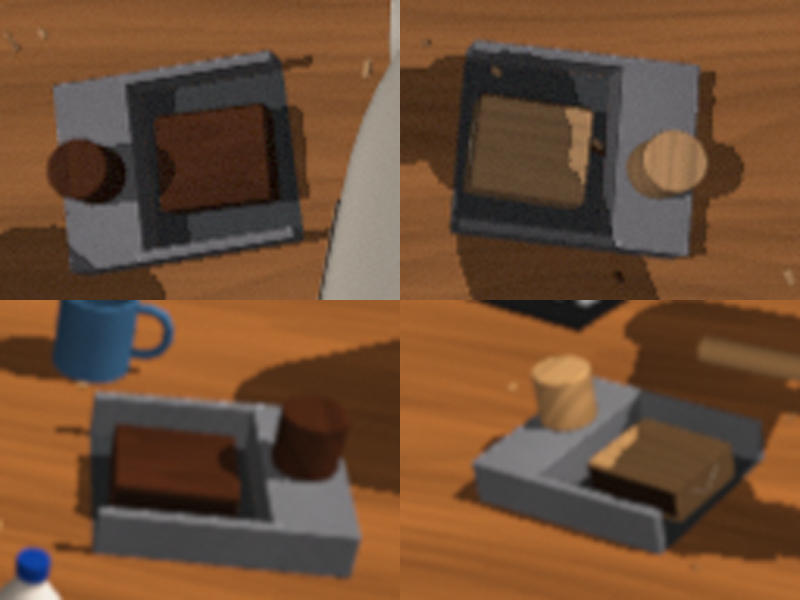

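Both blocks are fully inside their matching bays and clear of the walls, with roughly 10 mm or more to the mouth. The mug is upright. I'll check its position from the scene camera and then hand in.

Run:
```python
from h import *
a=cv2.imread('pics/scene0.png');s=arm.snapshot('scene')
f=lambda im:np.argwhere(cv2.inRange(cv2.cvtColor(im,cv2.COLOR_BGR2HSV),(95,120,50),(125,255,255))[165:210,370:420]).mean(0)
print(f(a),f(s),rect('scene','gouge',.02))
print(arm.close_job())
```

```text
[22.93951613 20.91935484] [22.9218107  20.62002743] (0.9, array([707.7,  29.6, 187.3,  58.9,  85.6]))
the job is handed in; nothing more can be done
None
```

The job is handed in at about 24 s of the 72 s allowed: the gouge lies in the green tray, the dark offcut is in the left bay and the pale one in the right bay (each matching its sample), and the mallet, mug and bottle were left where they stood.

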